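# Stow the idler gear and hold the pit case lid open

## Task

Get the grey pit case ready for the mechanic: put the white nylon idler gear into its open front drawer and leave the drawer open, and only then raise the case's lid, which falls shut by itself, to 60 degrees from closed. Finish while still holding the lid steady at 60 degrees with the gripper; do not let go. Leave the wheel rim, the flywheel and the bottle beside the case where they stand.

Things in the scene. Friction and masses are not known exactly. Their poses are not given: they have to be found in the camera images.
- case: Grey painted sheet-metal pit case fixed to the table, 200 mm deep (its x), 220 mm wide (its y), 130 mm high to the closed lid's underside. Origin: centre of its underside, on the table. Its +x points from the drawer front to the hinged back, z up; the drawer side faces roughly towards the robot. Front face at x = -100 mm.
- drawer (a joint): How far the drawer is pulled out along the case's -x, in m: 0 shut, up to 0.14; it starts 0.105 to 0.13 open (about 100 to 125 mm of its inside uncovered). It slides stiffly (about 4 N) and stays where it is. A low black pull sticks out 12 mm from its front panel.
- drawer_spot (a point): Point on the drawer's inner floor (10 mm above the table), mid width, 50 mm behind the inner face of its front wall; axes parallel to the case's; moves with the drawer. Inside, the drawer is 182 mm long (x), 196 mm wide (y), 46 mm deep; front panel top 61 mm above the table. Only the part in front of the case's front face is open from above.
- lid (a joint): Lid angle in rad: 0 closed, growing as the front edge rises, stop at 1.45 (60 degrees = 1.047). It starts closed. It weighs 0.3 to 0.55 kg and falls shut from every angle when not held.
- lid_bar (a point): Middle of the lid's black handle bar: round, 50 mm long along the case's y, 14 mm in diameter, ends free, on two 10 mm posts 26 mm apart. Lid closed: 168 mm above the table, 32 mm above the lid's top face, 170 mm in front of the hinge line and 38 mm above it, 34 mm behind the lid's front edge. Moves with the lid; axes are the lid's (parallel to the case's when closed).
- lid_hinge (a point): Middle of the lid's hinge line, which runs along the case's y at the top of its back wall, 130 mm above the table; fixed to the case, axes parallel to the case's. The lid is a 6 mm plate 224 mm wide reaching 204 mm in front of the hinge.
- gear: White nylon idler gear lying flat: toothed disc 48 mm in diameter, 12 mm thick, with a hub 18 mm in diameter standing on top to 24 mm. Weighs 20 to 45 g. Origin: centre of its underside. Lies at one of four spots, left or right of the case.
- rim: Bystander: aluminium wheel rim, an open cup 58 mm in diameter, 33 mm high. Origin: centre of its underside.
- flywheel: Bystander: dark steel flywheel, 34 mm in diameter with a 16 mm hub, 18 mm high. Origin: centre of its underside.
- bottle: Bystander: closed white plastic bottle with black cap, 36 mm in diameter, 75 mm high. Origin: centre of its underside.
Things that resemble listed ones, but are neither listed nor needed, are in the scene too. Leave any red look-alike of the gear alone.

How it is judged (in metres and radians):
On the way, in this order (a step that is already met when the one before it is completed fails the run):
1. The gear lies released in the open drawer while the lid is still closed (x of gear in the frame of drawer_spot between -0.05 and 0.135 m and y of gear in the frame of drawer_spot between -0.1 and 0.1 m and z of gear in the frame of drawer_spot between -0.006 and 0.028 m and contact force between the fingers and gear below 0.1 N and linear speed of gear below 0.05 m/s and value of joint drawer above 0.08 m and value of joint lid below 0.08 rad), for 0.2 s.
2. The lid is raised off the case by the robot (value of joint lid above 0.5 rad), for 0.1 s.
At the end, for the whole second after the job is handed in: The robot holds the lid still at 60 degrees (within 5 degrees), in contact with it; the gear lies in the drawer, not touched, and the drawer is still at least 80 mm open (value of joint lid between 0.96 and 1.135 rad and velocity of joint lid between -0.1 and 0.1 rad/s and contact force between any of the fingers, the arm and lid above 0.3 N and x of gear in the frame of drawer_spot between -0.05 and 0.135 m and y of gear in the frame of drawer_spot between -0.1 and 0.1 m and z of gear in the frame of drawer_spot between -0.006 and 0.028 m and contact force between the fingers and gear below 0.1 N and linear speed of gear below 0.05 m/s and value of joint drawer above 0.08 m); the arm keeps its last pose, push and grip.
It fails at once if The rim, flywheel or bottle is moved by more than 25 mm (distance of any of rim, flywheel, bottle from where it was at the start of the episode above 0.025 m).
It also fails if it takes over 64 s, if anything falls off the work surface, if the arm or the gripper's body presses on something with over 40 N, if the wrist force passes 120 N, or if a joint passes its speed limit or range.

## Robot

A 6-joint arm with a two-finger parallel gripper is mounted at the origin on the work surface. World frame = base frame: x ahead of the robot, y to its left, z up, the work surface at z = 0. Lengths are in m, angles in degrees, forces in N, time in s.
With the tool pointing down it reaches from about 0.4 to 0.825 m from the base axis. Payload 7 kg.
Tool frame: the origin (TCP) lies at the very end of the fingers, on their centre line; the grasp point (between the pads) lies 19 mm behind it (ctrl.hold_point_z is the distance from the TCP to the grasp point, in m); z points along the fingers, y is the line along which they close (so a half turn about z gives the same grasp; the last joint's range is limited). The gripper opens to 88 mm and grips with 3 to 60 N. Pads are 19 mm wide; open, the fingers measure 130 mm over their backs; the gripper's body (78 mm by 193 mm) begins 47 mm behind the grasp point.
Start: joints at [92.424, 20.546, 0.682, 0, -70.136, -16.507], TCP at [0.164, 0.655, 0.227] pointing down, gripper open.
Joint ranges: [-176.03, 176.03], [-82.01, 121.73], [-58.28, 71.71], [-173.87, 95.51], [-174.79, -0.11], [-173.66, 173.66]. Speed limits (degrees/s): [136.94, 136.94, 172.46, 180, 180, 180].

## Interface

Orientations are given as [roll, pitch, yaw] about the fixed x, y, z axes, in that order (R = Rz(yaw) Ry(pitch) Rx(roll)).
In Python, from plant import sensors, viewer, workorder, ctrl gives the robot as it stands.
- The arm moves only by the shell command python3 -m pendant 'ROWS'. ROWS is JSON, a list of rows, each a list of 3 entries, a list of its own where there are three numbers: the opening, from -1 (shut) to 1 (fully open), so that 0 is half open, then the shift along the tool's x, y, z in m, then the turn, a rotation vector about the tool's x, y, z in degrees. A call has 1 to 10 rows; each row is the pose to reach, as a shift and turn from the pose commanded when the call began, along the tool's axes at that moment; what a row does not reach only later rows make up. A row lasts 1/12 s, in which the tool goes at most 41.7 mm and 7.16 degrees, less where a joint would pass 70% of its speed; a pose out of reach is approached as far as the arm can. A call with a gripper value outside its range is refused whole. The fingers move at their own pace and stop on an object; the grip force is fixed at half the most. Time passes only in rows, so rows that repeat a pose let the fingers close. It gives the time, the measured TCP pose, the force, the opening and the grip force at its end, in the units of the state.
- sensors.get_obs(): the state, without advancing time (a new reading comes with each control period).
- viewer.snapshot(name): name is "scene" or "top"; returns the picture (480x640x3 uint8, red, green, blue); there is no depth.
- viewer.camera_params(name): a dict with "fx", "fy", "cx", "cy" (pixels), "extrinsics" (4x4, takes a point from world to camera coordinates). Camera axes: x right, y up, looking along -z (the intrinsics and any distortion apply to the point x, -y, -z); pixel columns grow to the right and rows downward; lengths in m; the calibration is good to about 2 mm. A picture is of the moment at which its call begins. camera_params takes no time and is no camera call.
- workorder.close_job(): hands the job in; it is judged then, once.
The state is a dict: "clock": time; "joint_pos": joint angles; "qvel": joint speeds; "tau": joint torques, N m; "tool_pos": TCP position; "orientation": TCP orientation; "force": force on the tool from outside, world axes, zero at the start; "moment": the same for the moment, N m; "opening": finger opening in m; "gripper_force": force on a finger pad.
Only numpy, scipy, OpenCV 4.12 (cv2) and the standard library are available. Lean on these libraries where they do the work, as an engineer would, in place of code of your own. Each camera call takes 0.05 s, during which the arm holds its last target. There are 200 camera calls.

## Working session

There is one attempt and no reset: what is moved stays moved. The work goes in short steps, Python scripts to look and compute and a shell command to move; the robot and the scene stay as the last step left them, time stands still between calls to the robot, and variables do not carry over. Pictures are saved under pics/ and viewed, at most 10 in all, crops included, and the job is handed in when it is done.

```bash
mkdir -p pics; ls; python3 - <<'E'
from plant import sensors, viewer, workorder, ctrl
import cv2,numpy as np
for n in("scene","top"):
    cv2.imwrite(f"pics/{n}0.png",viewer.snapshot(n)[:,:,::-1]); p=viewer.camera_params(n); print(n,p)
o=sensors.get_obs(); print(o, ctrl.hold_point_z)
E
```

```text
pics
scene {'fx': 543.3308809232602, 'fy': 543.3308809232602, 'cx': 322.56325264186137, 'cy': 234.27807247572062, 'extrinsics': array([[ 0.77873179,  0.627316  , -0.00717192, -0.41151956],
       [-0.4794168 ,  0.60242985,  0.63815187,  0.18242889],
       [ 0.40464346, -0.49351081,  0.7698771 , -1.37393259],
       [ 0.        ,  0.        ,  0.        ,  1.        ]])}
top {'fx': 455.1185994649142, 'fy': 455.1185994649142, 'cx': 311.3392947942095, 'cy': 236.59842386673097, 'extrinsics': array([[-0.02523835, -0.999632  , -0.00994423,  0.02069415],
       [ 0.99637194, -0.0259623 ,  0.08104884, -0.57092029],
       [-0.08127719, -0.00786261,  0.99666052, -1.18814959],
       [ 0.        ,  0.        ,  0.        ,  1.        ]])}
{'clock': 0.1, 'joint_pos': array([ 9.24243271e+01,  2.05873389e+01,  6.39414520e-01, -1.85269417e-02,
       -7.01360697e+01, -1.65073677e+01]), 'qvel': array([ 0.02201904, -0.14082339,  0.1605896 ,  0.09300326, -0.05758032,
       -0.10109052]), 'tau': array([-1.16607400e-03, -5.84166813e+01,  2.93748307e+01,  7.01554969e+00,
        1.01619173e-02, -5.36601419e-05]), 'tool_pos': array([0.16415587, 0.65428295, 0.22571678]), 'orientation': array([ 1.79914519e+02, -7.16863388e-03, -1.40893433e+01]), 'force': array([-0.29426748,  0.08630808, -0.3288528 ]), 'moment': array([-0.03381335, -0.04611725,  0.00059069]), 'gripper_force': 0.0, 'opening': 0.08767883979401575} 0.0188
```

View pics/scene0.png

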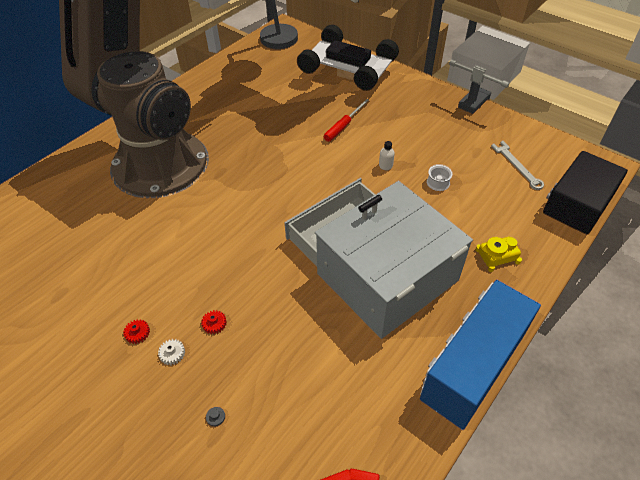

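View pics/top0.png

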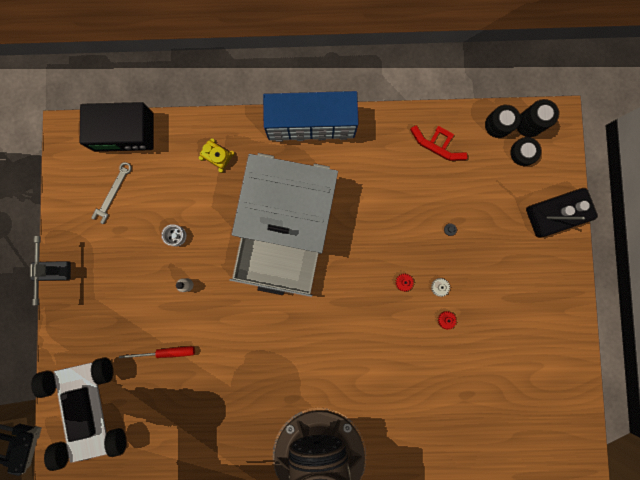

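The top picture shows the case at about (285,225) and the open drawer at (275,265). The bar is at (282,229), the rim at (174,235), the bottle at (184,285) and the flywheel at (450,229).

Things that could be taken for the gear (top / scene pixels):
- white gear: (441,287) / (171,351)
- red gear: (405,282) / (213,322)
- red gear: (447,320) / (136,331)
- white rim: (174,235)

I choose the white toothed disc at (441,287) and will check it in a crop.

```bash
cat > h.py <<'E'
import numpy as np,cv2
from plant import viewer
def ray(n,uv):
    p=viewer.camera_params(n);E=np.array(p["extrinsics"]);R,t=E[:3,:3],E[:3,3]
    d=np.array([(uv[0]-p["cx"])/p["fx"],-(uv[1]-p["cy"])/p["fy"],-1.]);return -R.T@t,R.T@d
def onz(n,uv,z):
    o,d=ray(n,uv);return o+d*(z-o[2])/d[2]
def tri(a,b):
    (o,d),(p,e)=ray("scene",a),ray("top",b)
    s=np.linalg.lstsq(np.c_[d,-e],p-o,rcond=None)[0];A,B=o+d*s[0],p+e*s[1];return (A+B)/2,np.linalg.norm(A-B)
def blobs(m,amin=30):
    n,l,s,c=cv2.connectedComponentsWithStats(m.astype(np.uint8));return [(c[i].round(1),s[i].tolist()) for i in range(1,n) if s[i][4]>=amin],l
E
python3 - <<'E'
from h import *
S=cv2.imread("pics/scene0.png");T=cv2.imread("pics/top0.png")
for n,I,(x0,y0,x1,y1),(u0,v0,u1,v1) in(("scene",S,(340,180,400,225),(150,330,195,370)),("top",T,(255,215,305,245),(425,270,460,303))):
    c=np.zeros(I.shape[:2],bool);c[y0:y1,x0:x1]=1
    print(n,"bar",blobs((I.max(2)<60)&c)[0])
    c[:]=0;c[v0:v1,u0:u1]=1
    m=(I.min(2)>110)&c
    print("gear",blobs(m)[0]); pts=np.argwhere(m)[:,::-1].astype(np.int32);(u,v),r=cv2.minEnclosingCircle(pts);print(u,v,r,onz(n,(u,v),.012))
I2=np.hstack([cv2.resize(T[145:305,220:350],None,fx=3.7,fy=3.7,interpolation=cv2.INTER_CUBIC),cv2.resize(T[265:335,390:465],(300,280))[:0].reshape(0,300,3) if 0 else np.vstack([cv2.resize(T[265:335,390:465],(300,280)),cv2.resize(S[305:375,120:195],(300,312))])])
print(I2.shape);cv2.imwrite("pics/crop1.png",I2)
for nm,b in(("red1",(405,282)),("red2",(447,320)),("fly",(450,229))):print(nm,onz("top",b,.012))
E
```

```text
scene bar [(array([369.5, 203.8]), [359, 195, 23, 18, 139])]
gear [(array([170.6, 350.3]), [158, 339, 27, 25, 420])]
170.5858612060547 350.6060485839844 13.510054588317871 [ 0.43147327 -0.33616242  0.012     ]
top bar [(array([278.3, 228.8]), [268, 224, 22, 10, 129])]
gear [(array([440.3, 287.1]), [432, 279, 18, 17, 217])]
440.5 287.0 8.846003532409668 [ 0.4290232  -0.33332539  0.012     ]
(592, 781, 3)
red1 [ 0.44458348 -0.23983503  0.012     ]
red2 [ 0.34206364 -0.34625727  0.012     ]
fly [ 0.58293578 -0.36617912  0.012     ]
```

View pics/crop1.png

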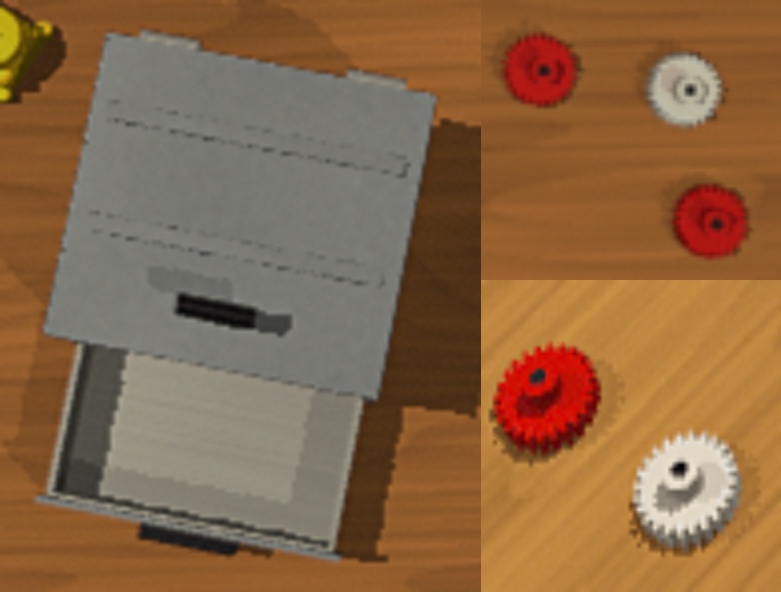

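The crop confirms it: the white toothed gear is at crop (690,90) with two red look-alikes beside it. The lid corners are at crop (45,333), (377,399), (106,35) and (437,97), and the drawer front's top edge runs from (37,498) to (341,557).

```bash
python3 - <<'E'
from h import *
from plant import sensors
from scipy.spatial.transform import Rotation as Ro
P=lambda a,z:onz("top",(a[0]/3.7+220-.4,a[1]/3.7+145-.4),z)
FL,FR,BL,BR=[P(a,.136) for a in((45,333),(377,399),(106,35),(437,97))]
DL,DR=P((37,498),.061),P((341,557),.061)
for n,v in zip("FL FR BL BR DL DR".split(),(FL,FR,BL,BR,DL,DR)):print(n,v.round(4))
bar,e=tri((369.5,203.8),(278.3,228.8));print("bar",bar,e,onz("top",(278.3,228.8),.170),onz("scene",(369.5,203.8),.168))
a=lambda v:np.degrees(np.arctan2(v[1],v[0]))
print("yaw",a(FL-FR)-90,a(BL-BR)-90,a(BL-FL),a(BR-FR),a(DL-DR)-90, np.linalg.norm(FL-FR),np.linalg.norm(BL-FL))
yaw=np.radians(np.mean([a(FL-FR)-90,a(BL-BR)-90,a(BL-FL),a(BR-FR)]));ex=np.array([np.cos(yaw),np.sin(yaw)])
c=((FL+FR+BL+BR)/4)[:2]; print("yawdeg",np.degrees(yaw),"hinge",c+ex*.102,"barFromLid",c+ex*(.102-.17)); 
f=((DL+DR)/2)[:2];print("front",f,"drawer panel dist ahead of lid front",((FL+FR)[:2]/2-f)@ex)
g=np.array([.4302,-.335]);print("gear tcp")
o=sensors.get_obs();R=Ro.from_euler("xyz",o["orientation"],degrees=True);print(R.as_matrix().round(4))
E
```

```text
FL [0.5719 0.1974 0.136 ]
FR [ 0.5232 -0.0183  0.136 ]
BL [0.7692 0.1547 0.136 ]
BR [ 0.7214 -0.0632  0.136 ]
DL [0.4641 0.218  0.061 ]
DR [0.4183 0.0085 0.061 ]
bar [0.5802663  0.08232664 0.16486451] 0.00027369712529677815 [0.57964326 0.08182498 0.17      ] [0.58191619 0.07994605 0.168     ]
yaw -12.726216835904921 -12.353990526419977 -12.212627077419592 -12.776828197361727 -12.327693712937531 0.22115543629161877 0.20179650006452615
yawdeg -12.517415659276555 hinge [0.74600608 0.0455489 ] barFromLid [0.58004695 0.08239408]
front [0.44121787 0.11323174] drawer panel dist ahead of lid front 0.10895535665732202
gear tcp
[[ 9.699e-01 -2.434e-01 -2.000e-04]
 [-2.434e-01 -9.699e-01 -1.500e-03]
 [ 1.000e-04  1.500e-03 -1.000e+00]]
```

```bash
python3 -m pendant '[[0.4,[0.42,0.31,0],[0,0,0]],[0.4,[0.42,0.31,0],[0,0,0]],[0.4,[0.42,0.31,0],[0,0,0]],[0.4,[0.42,0.31,0],[0,0,0]],[0.4,[0.42,0.31,0],[0,0,0]],[0.4,[0.42,0.31,0],[0,0,0]],[0.4,[0.42,0.31,0],[0,0,0]],[0.4,[0.42,0.31,0],[0,0,0]],[0.4,[0.42,0.31,0],[0,0,0]],[0.4,[0.42,0.31,0],[0,0,0]]]'
```

```text
clock: 0.93
tool_pos: [0.4299, 0.3312, 0.2265]
orientation: [180.0, 0.0, -14.1]
force: [0.2, 0.4, 0.1]
opening: 0.0611
gripper_force: 0.0
```

```bash
python3 -m pendant '[[0.4,[0.17,0.40,0],[0,0,0]],[0.4,[0.17,0.40,0],[0,0,0]],[0.4,[0.17,0.40,0],[0,0,0]],[0.4,[0.17,0.40,0],[0,0,0]],[0.4,[0.17,0.40,0],[0,0,0]],[0.4,[0.17,0.40,0],[0,0,0]],[0.4,[0.17,0.40,0],[0,0,0]],[0.4,[0.17,0.40,0],[0,0,0]],[0.4,[0.17,0.40,0],[0,0,0]],[0.4,[0.17,0.40,0],[0,0,0]]]'
```

```text
clock: 1.77
tool_pos: [0.4936, -0.0805, 0.2266]
orientation: [-180.0, -0.0, -14.1]
force: [1.0, 1.1, -0.6]
opening: 0.0611
gripper_force: 0.0
```

```bash
python3 -m pendant '[[0.4,[0,0.26,0.12],[0,0,0]],[0.4,[0,0.26,0.12],[0,0,0]],[0.4,[0,0.26,0.12],[0,0,0]],[0.4,[0,0.26,0.12],[0,0,0]],[0.4,[0,0.26,0.12],[0,0,0]],[0.4,[0,0.26,0.12],[0,0,0]],[0.4,[0,0.26,0.12],[0,0,0]],[0.4,[0,0.26,0.12],[0,0,0]],[0.4,[0,0.26,0.12],[0,0,0]],[0.4,[0,0.26,0.12],[0,0,0]]]'
python3 - <<'E'
from h import *
from plant import sensors
print(sensors.get_obs()["tool_pos"])
I=viewer.snapshot("scene")[:,:,::-1]
cv2.imwrite("pics/s1.png",cv2.resize(I[270:410,90:290],None,fx=3,fy=3))
E
```

```text
clock: 2.6
tool_pos: [0.4305, -0.3308, 0.1064]
orientation: [-180.0, 0.0, -14.1]
force: [0.1, 1.1, 0.7]
opening: 0.0612
gripper_force: 0.0
[ 0.43048844 -0.33075378  0.10637818]
```

View pics/s1.png

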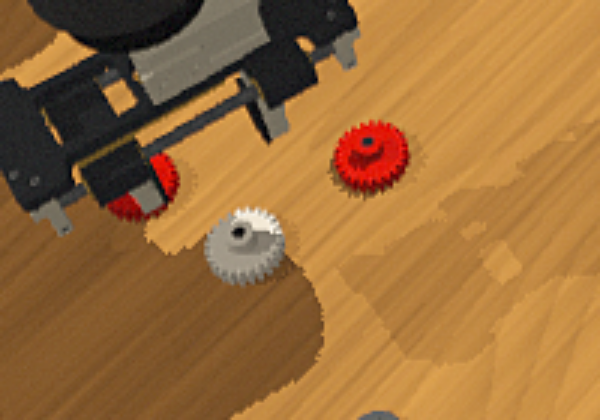

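The gripper hangs over the white gear at crop (245,245), with the red ones clear to the side at (370,160) and (140,190). Descending.

```bash
python3 -m pendant '[[0.4,[0,0.003,0.04],[0,0,0]],[0.4,[0,0.003,0.07],[0,0,0]],[0.4,[0,0.003,0.09],[0,0,0]],[0.4,[0,0.003,0.102],[0,0,0]],[0.4,[0,0.003,0.102],[0,0,0]],[-0.4,[0,0.003,0.102],[0,0,0]],[-0.4,[0,0.003,0.102],[0,0,0]],[-0.4,[0,0.003,0.102],[0,0,0]],[-0.4,[0,0.003,0.102],[0,0,0]],[-0.4,[0,0.003,0.102],[0,0,0]]]'
```

```text
clock: 3.48
tool_pos: [0.4313, -0.3337, 0.0061]
orientation: [180.0, -0.2, -14.1]
force: [1.0, 4.3, 8.3]
opening: 0.0466
gripper_force: 30.0
```

```bash
python3 -m pendant '[[-0.5,[0,0,-0.03],[0,0,0]],[-0.5,[0,0,-0.07],[0,0,0]],[-0.5,[0,0,-0.11],[0,0,0]],[-0.5,[0,0,-0.15],[0,0,0]],[-0.5,[0,-0.03,-0.16],[0,0,0]],[-0.5,[0,-0.07,-0.16],[0,0,0]],[-0.5,[-0.01,-0.11,-0.16],[0,0,0]],[-0.5,[-0.01,-0.15,-0.16],[0,0,0]],[-0.5,[-0.02,-0.19,-0.16],[0,0,0]],[-0.5,[-0.02,-0.23,-0.16],[0,0,0]]]'
python3 -m pendant '[[-0.5,[0,-0.04,0],[0,0,0]],[-0.5,[-0.01,-0.08,0],[0,0,0]],[-0.5,[-0.01,-0.12,0],[0,0,0]],[-0.5,[-0.02,-0.16,0],[0,0,0]],[-0.5,[-0.028,-0.2,0],[0,0,0]],[-0.5,[-0.028,-0.205,0],[0,0,0]],[-0.5,[-0.028,-0.205,0],[0,0,0]],[-0.5,[-0.028,-0.205,0],[0,0,0]]]'
python3 - <<'E'
from h import *
cv2.imwrite("pics/s2.png",viewer.snapshot("scene")[:,:,::-1])
E
```

```text
clock: 4.32
tool_pos: [0.4652, -0.1039, 0.1653]
orientation: [-180.0, -0.0, -14.1]
force: [0.6, -0.8, -1.1]
opening: 0.0467
gripper_force: 30.0
clock: 4.98
tool_pos: [0.4889, 0.1002, 0.1647]
orientation: [180.0, 0.0, -14.0]
force: [-0.4, -0.3, -0.7]
opening: 0.0467
gripper_force: 30.0
```

View pics/s2.png

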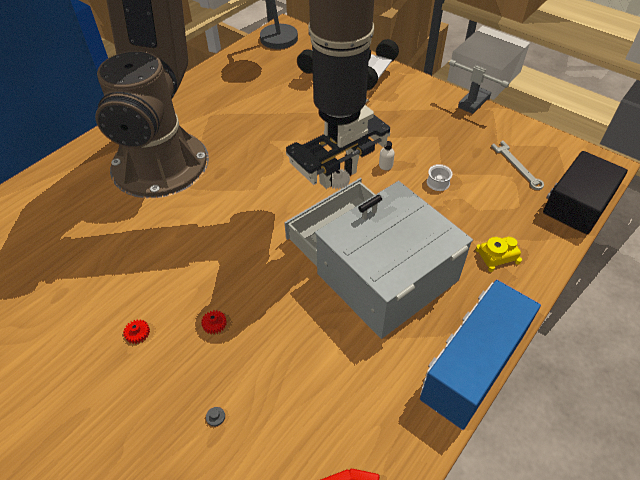

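The gear is held over the drawer at about (335,180). Lowering into it.

```bash
python3 -m pendant '[[-0.5,[0,0,0.04],[0,0,1.5]],[-0.5,[0,0,0.08],[0,0,1.5]],[-0.5,[0,0,0.11],[0,0,1.5]],[-0.5,[0,0,0.13],[0,0,1.5]],[-0.5,[0,0,0.145],[0,0,1.5]],[-0.5,[0,0,0.145],[0,0,1.5]],[0.4,[0,0,0.145],[0,0,1.5]],[0.4,[0,0,0.145],[0,0,1.5]],[0.4,[0,0,0.145],[0,0,1.5]],[0.4,[0,0,0.145],[0,0,1.5]]]'
```

```text
clock: 5.87
tool_pos: [0.4899, 0.1001, 0.0207]
orientation: [-179.9, -0.1, -15.6]
force: [0.5, 0.3, 0.6]
opening: 0.0604
gripper_force: 0.0
```

```bash
python3 -m pendant '[[0.4,[0,0,-0.02],[0,0,0]],[0.4,[0,0,-0.06],[0,0,0]],[0.4,[0,0,-0.1],[0,0,0]],[0.4,[0,0,-0.14],[0,0,0]],[0.4,[0,0,-0.18],[0,0,0]],[0.4,[0,0,-0.22],[0,0,0]],[0.4,[0,0,-0.26],[0,0,0]],[0.4,[0,0,-0.28],[0,0,0]],[0.4,[0,0,-0.28],[0,0,0]]]'
python3 - <<'E'
from h import *
from plant import sensors
o=sensors.get_obs();print(o["joint_pos"],o["tool_pos"])
I=viewer.snapshot("top")[:,:,::-1];S=viewer.snapshot("scene")[:,:,::-1]
cv2.imwrite("pics/t3.png",np.hstack([cv2.resize(S[140:340,260:480],(440,400)),cv2.resize(I[140:310,210:350],(330,400))]))
E
```

```text
clock: 6.62
tool_pos: [0.4913, 0.1006, 0.3063]
orientation: [-179.6, -0.5, -15.6]
force: [1.7, 1.1, -0.5]
opening: 0.0613
gripper_force: 0.0
[ 34.14143354   0.96784729 -13.55985237   0.10119449 -74.8620157
  40.28170626] [0.49125297 0.10060409 0.30632994]
```

View pics/t3.png

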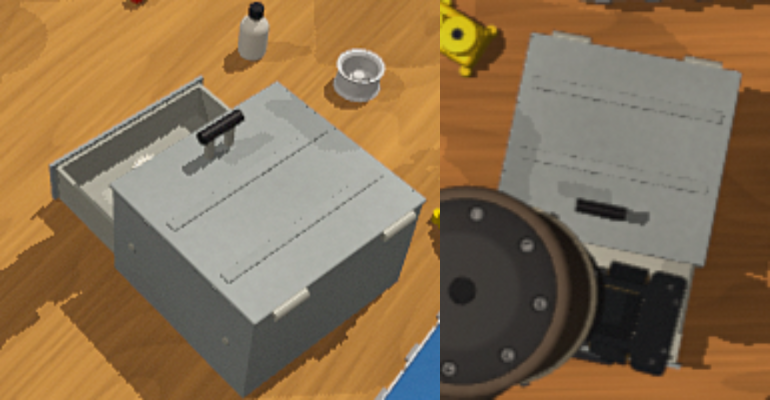

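The gear lies in the drawer (crop left (140,158)) and the lid is closed. Next is the approach to the bar: I'll work out the shifts.

```bash
cat > m.py <<'E'
import numpy as np
from scipy.spatial.transform import Rotation as Ro
from plant import sensors
ex=np.array([.976,-.217,0]);ey=np.array([.217,.976,0]);ez=np.array([0,0,1.])
B0=np.array([.580,.082,.167])
def tool(a):
    a=np.radians(a);z=np.sin(-a)*ex-np.cos(a)*ez;x=-ey;return Ro.from_matrix(np.c_[x,np.cross(z,x),z])
def rel(p,R):
    o=sensors.get_obs();R0=Ro.from_euler("xyz",o["orientation"],degrees=True)
    return R0.inv().apply(p-o["tool_pos"]).round(4),(R0.inv()*R).as_rotvec(degrees=True).round(2)
E
python3 - <<'E'
from m import *
R=tool(-20);z=R.as_matrix()[:,2];print(rel(B0-.078*z,R),rel(np.array([.5,.1,.306]),R))
E
```

```text
(array([ 0.0656, -0.0053,  0.061 ]), array([15.77, 15.19, 85.98])) (array([ 0.0104, -0.0027, -0.0048]), array([15.77, 15.19, 85.98]))
```

```bash
python3 -m pendant '[[-0.2,[0.01,0,0],[15.8,15.2,86]],[-0.2,[0.01,0,0],[15.8,15.2,86]],[-0.2,[0.01,0,0],[15.8,15.2,86]],[-0.2,[0.01,0,0],[15.8,15.2,86]],[-0.2,[0.01,0,0],[15.8,15.2,86]],[-0.2,[0.01,0,0],[15.8,15.2,86]],[-0.2,[0.01,0,0],[15.8,15.2,86]],[-0.2,[0.01,0,0],[15.8,15.2,86]],[-0.2,[0.01,0,0],[15.8,15.2,86]],[-0.2,[0.01,0,0],[15.8,15.2,86]]]'
python3 - <<'E'
from m import *
R=tool(-20);z=R.as_matrix()[:,2];print(rel(B0-.078*z,R))
E
```

```text
clock: 7.55
tool_pos: [0.4981, 0.0968, 0.2985]
orientation: [-163.6, -2.5, -86.2]
force: [0.1, -0.1, -0.7]
opening: 0.0348
gripper_force: 0.0
(array([ 0.0101, -0.0363,  0.0719]), array([ 3.18,  2.73, 16.29]))
```

```bash
python3 -m pendant '[[-0.2,[0.01,-0.036,0.03],[3.2,2.7,16.3]],[-0.2,[0.01,-0.036,0.05],[3.2,2.7,16.3]],[-0.2,[0.01,-0.036,0.072],[3.2,2.7,16.3]],[-0.2,[0.01,-0.036,0.072],[3.2,2.7,16.3]],[-0.2,[0.01,-0.036,0.072],[3.2,2.7,16.3]],[-0.2,[0.01,-0.036,0.072],[3.2,2.7,16.3]]]'
python3 - <<'E'
from m import *
from h import *
R=tool(-20);z=R.as_matrix()[:,2];print(rel(B0-.078*z,R),rel(B0+.012*z,R))
I=viewer.snapshot("top")[:,:,::-1];S=viewer.snapshot("scene")[:,:,::-1]
cv2.imwrite("pics/t4.png",np.hstack([cv2.resize(S[100:300,280:480],(400,400)),cv2.resize(I[140:310,210:350],(330,400))]))
E
```

```text
clock: 8.05
tool_pos: [0.5545, 0.0887, 0.2419]
orientation: [-160.0, -0.0, -102.1]
force: [0.6, 0.2, 0.6]
opening: 0.0349
gripper_force: 0.0
(array([0.001 , 0.0009, 0.0014]), array([-0.02,  0.13,  0.44])) (array([0.0013, 0.0009, 0.0914]), array([-0.02,  0.13,  0.44]))
```

View pics/t4.png

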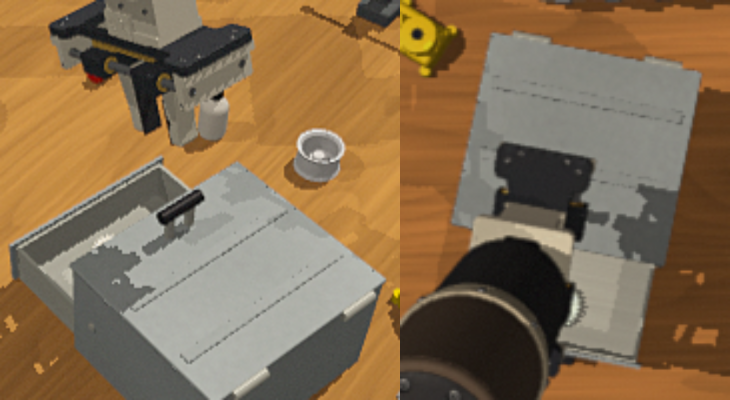

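The fingers sit above and in line with the bar (crop left (180,207)), and the gear is in the drawer at crop right (575,305). Descend and grip.

```bash
python3 -m pendant '[[-0.2,[0.001,0.001,0.03],[0,0,0]],[-0.2,[0.001,0.001,0.06],[0,0,0]],[-0.2,[0.001,0.001,0.08],[0,0,0]],[-0.2,[0.001,0.001,0.091],[0,0,0]],[-0.2,[0.001,0.001,0.091],[0,0,0]],[-1,[0.001,0.001,0.091],[0,0,0]],[-1,[0.001,0.001,0.091],[0,0,0]],[-1,[0.001,0.001,0.091],[0,0,0]],[-1,[0.001,0.001,0.091],[0,0,0]],[-1,[0.001,0.001,0.091],[0,0,0]]]'
python3 - <<'E'
from m import *
o=sensors.get_obs();print(o["joint_pos"])
p0=o["tool_pos"];R0=Ro.from_euler("xyz",o["orientation"],degrees=True)
off=R0.inv().apply(B0-p0);print("bar in tool",off)
off=np.array([0,0,-.012]);B=p0+R0.apply(off)
H=np.array([.746,.0455,.13])
r=B-H;u,w=r@ex,r[2];print("r",u,w)
for th in range(0,61,5):
    t=np.radians(th);a=45*th/60.
    # rotate about +ey: x'=x cos+z sin, z'=-x sin+z cos
    d=(u*np.cos(t)+w*np.sin(t)-u)*ex+(-u*np.sin(t)+w*np.cos(t)-w)*ez
    R=R0*Ro.from_rotvec([-a,0,0],degrees=True);p=B+d-R.apply(off)
    print(th,R0.inv().apply(p-p0).round(4),-a)
E
```

```text
clock: 8.98
tool_pos: [0.5849, 0.0819, 0.1572]
orientation: [-159.8, 0.1, -102.2]
force: [3.8, -1.9, 2.3]
opening: 0.0131
gripper_force: 29.8
[ 34.21586157   5.91909441 -42.59734368  29.29305616 -30.51134077
 -70.38085392]
bar in tool [ 0.00094618  0.00117137 -0.0108951 ]
r -0.16922402542636697 0.03844257965296874
0 [0. 0. 0.] -0.0
5 [ 0.     -0.008  -0.0124] -3.75
10 [ 0.    -0.017 -0.024] -7.5
15 [ 0.     -0.0271 -0.0347] -11.25
20 [ 0.0001 -0.038  -0.0445] -15.0
25 [ 0.0001 -0.0497 -0.0533] -18.75
30 [ 0.0001 -0.0621 -0.0611] -22.5
35 [ 0.0002 -0.0752 -0.0677] -26.25
40 [ 0.0002 -0.0887 -0.0731] -30.0
45 [ 0.0003 -0.1027 -0.0773] -33.75
50 [ 0.0004 -0.117  -0.0803] -37.5
55 [ 0.0005 -0.1315 -0.082 ] -41.25
60 [ 0.0005 -0.1461 -0.0824] -45.0
```

Bar gripped: 13 mm opening, radius from the hinge as expected. Raising along the arc.

```bash
python3 -m pendant '[[-1,[0,-0.004,-0.0062],[-1.9,0,0]],[-1,[0,-0.008,-0.0124],[-3.75,0,0]],[-1,[0,-0.0125,-0.0183],[-5.6,0,0]],[-1,[0,-0.017,-0.024],[-7.5,0,0]],[-1,[0,-0.022,-0.0295],[-9.4,0,0]],[-1,[0,-0.0271,-0.0347],[-11.25,0,0]],[-1,[0,-0.0325,-0.0397],[-13.1,0,0]],[-1,[0,-0.038,-0.0445],[-15,0,0]],[-1,[0,-0.0438,-0.049],[-16.9,0,0]],[-1,[0,-0.0497,-0.0533],[-18.75,0,0]]]'
cat > l.py <<'E'
from m import *
o=sensors.get_obs();R0=Ro.from_euler("xyz",o["orientation"],degrees=True);p0=o["tool_pos"];off=np.array([0,0,-.012])
B=p0+R0.apply(off);r=B-np.array([.746,.0455,.13]);u,w=r@ex,r[2]
th0=np.degrees(np.arctan2(w,-u)-np.arctan2(.038,.170))
print("lid",th0,"r",np.hypot(u,w),"lat",r@ey,"j",o["joint_pos"].round(1),o["force"])
L=np.hypot(.170,.038);f0=np.arctan2(.038,.170)
u,w=np.array([u,w])*L/np.hypot(u,w)
for th in np.arange(5*np.ceil(th0/5),61,5):
    t=np.radians(th-th0);a=.75*(th-th0)
    q=np.radians(th)+f0;Bn=-L*np.cos(q)*ex+L*np.sin(q)*ez;B0_=u*ex+w*ez
    R=R0*Ro.from_rotvec([-a,0,0],degrees=True);print(th,R0.inv().apply(B+Bn-B0_-R.apply(off)-p0).round(4),-round(a,2))
E
python3 l.py
```

```text
clock: 9.82
tool_pos: [0.6101, 0.0761, 0.222]
orientation: [-179.0, 0.0, -102.2]
force: [-1.6, 0.8, -5.8]
opening: 0.0135
gripper_force: 28.7
lid 24.111605109776992 r 0.17400630655373467 lat 0.0003299551626375085 j [ 25.7  14.5  -8.7   0.6 -65.9 -38.1] [-1.6018927   0.7555202  -5.75709519]
25.0 [ 0.     -0.0015 -0.0021] -0.67
30.0 [ 0.0001 -0.0107 -0.0136] -4.42
35.0 [ 0.0001 -0.0209 -0.0242] -8.17
40.0 [ 0.0002 -0.0319 -0.0339] -11.92
45.0 [ 0.0003 -0.0438 -0.0426] -15.67
50.0 [ 0.0003 -0.0563 -0.0502] -19.42
55.0 [ 0.0004 -0.0695 -0.0566] -23.17
60.0 [ 0.0005 -0.0832 -0.0619] -26.92
```

```bash
python3 -m pendant '[[-1,[0,-0.0045,-0.0058],[-1.9,0,0]],[-1,[0,-0.0092,-0.0115],[-3.75,0,0]],[-1,[0,-0.0142,-0.0169],[-5.6,0,0]],[-1,[0,-0.0194,-0.0221],[-7.5,0,0]],[-1,[0,-0.0248,-0.0271],[-9.4,0,0]],[-1,[0,-0.0304,-0.0318],[-11.25,0,0]],[-1,[0,-0.0363,-0.0363],[-13.1,0,0]],[-1,[0,-0.0423,-0.0405],[-15,0,0]],[-1,[0,-0.0485,-0.0444],[-16.9,0,0]],[-1,[0,-0.0548,-0.0481],[-18.75,0,0]]]'; python3 l.py
```

```text
clock: 10.65
tool_pos: [0.6621, 0.0645, 0.2729]
orientation: [162.2, -0.0, -102.1]
force: [-7.0, 2.6, 4.0]
opening: 0.0134
gripper_force: 29.1
lid 49.30652230256253 r 0.17491631133929342 lat 0.00036559986677565985 j [ 17.1  29.6  22.1  -8.7 -98.1 -29.3] [-7.00643888  2.55327398  4.03091858]
50.0 [ 0.     -0.0014 -0.0015] -0.52
55.0 [ 0.0001 -0.0117 -0.0118] -4.27
60.0 [ 0.0002 -0.023  -0.0212] -8.02
```

```bash
python3 -m pendant '[[-1,[0,-0.005,-0.0052],[-1.9,0,0]],[-1,[0,-0.0102,-0.0102],[-3.75,0,0]],[-1,[0,-0.014,-0.0135],[-5,0,0]],[-1,[0,-0.0175,-0.0163],[-6.2,0,0]],[-1,[0,-0.0205,-0.0189],[-7.2,0,0]],[-1,[0,-0.0216,-0.0197],[-7.5,0,0]],[-1,[0,-0.0216,-0.0197],[-7.5,0,0]],[-1,[0,-0.0216,-0.0197],[-7.5,0,0]],[-1,[0,-0.0216,-0.0197],[-7.5,0,0]],[-1,[0,-0.0216,-0.0197],[-7.5,0,0]]]'; python3 l.py
python3 - <<'E'
from h import *
I=viewer.snapshot("top")[:,:,::-1];S=viewer.snapshot("scene")[:,:,::-1]
cv2.imwrite("pics/t5.png",np.hstack([cv2.resize(S[60:340,230:490],(390,420)),cv2.resize(I[130:330,160:370],(400,420))]))
E
```

```text
clock: 11.48
tool_pos: [0.6884, 0.0587, 0.2859]
orientation: [154.9, -0.0, -102.1]
force: [-6.3, 1.3, 5.1]
opening: 0.0133
gripper_force: 33.1
lid 59.460147425860775 r 0.17532706327376674 lat 0.00039786165772015867 j [  14.5   37.    35.5  -11.7 -110.9  -28.6] [-6.2627061   1.26644684  5.09898127]
60.0 [ 0.     -0.0011 -0.0011] -0.4
```

View pics/t5.png

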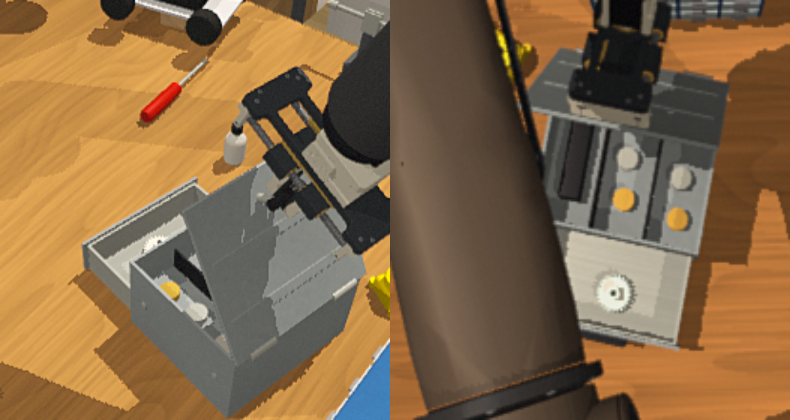

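The lid stands at about 59.5°, held by the bar (crop left (280,190)). The gear lies flat in the open drawer (crop right (614,293)), and the bottle is standing at crop left (235,150). Handing in.

```bash
python3 -c "
from plant import workorder
print(workorder.close_job())"
```

```text
the job is handed in; nothing more can be done
None
```

The job is handed in, with no verdict returned: the white gear lies in the open drawer, and the gripper is holding the lid steady at about 59.5° by its bar; the rim, flywheel and bottle were not touched.

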